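Reset the tripped breaker

ROBOT

A 6-joint arm with a two-finger parallel gripper is mounted at the origin on a cart in front of the work surface, level with it; the furniture and walls round the work are solid. World frame = base frame: x ahead of the robot, y to its left, z up, the work surface at z = 0. Lengths are in m, angles in degrees, forces in N, time in s.
With the tool pointing down it reaches from about 0.375 to 0.9 m from the base axis. Payload 3.1 kg.
Tool frame: the origin (TCP) lies on the centre line of the jaws, within the pads' length; the fingertips stand 11 mm ahead of it and the grasp point (between the pads) lies 8 mm behind it; z points along the fingers, y is the line along which they close (so a half turn about z gives the same grasp; the last joint's range is limited). The gripper opens to 87 mm and grips with 3 to 60 N. Pads are 19 mm wide; open, the fingers measure 117 mm over their backs; the gripper's body (75 mm by 190 mm) begins 51 mm behind the grasp point.
Start: joints at [64.601, 30.224, 82.088, -0, 67.689, -10.227], TCP at [0.164, 0.603, 0.234] pointing down, gripper open.
Joint ranges: [-176.69, 176.69], [-43.24, 126.21], [12.49, 139.97], [-82, 262], [0, 151.66], [-163.58, 163.58]. Speed limits (degrees/s): [159.86, 159.86, 180, 180, 180, 180].

INTERFACE

Orientations are given as a 3x3 rotation matrix whose columns are the frame's x, y, z axes.
In Python, from rig import * gives the robot as it stands.
- The arm moves only by the shell command python3 -m inch 'ROWS'. ROWS is JSON, a list of rows, each an object of numbers: "gripper": the opening in per cent of the stroke, from 0 (shut) to 100 (fully open); "dx", "dy", "dz": the shift along the tool's x, y, z in mm; "turn": the turn about the tool's z in rad. A call has 1 to 12 rows; each row is the pose to reach, as a shift and turn from the pose commanded when the call began, along the tool's axes at that moment; what a row does not reach only later rows make up. A row lasts 1/10 s, in which the tool goes at most 50 mm and 8.59 degrees, less where a joint would pass 70% of its speed; a pose out of reach is approached as far as the arm can. A call with a gripper value outside its range is refused whole. The fingers move at their own pace and stop on an object; the grip force is fixed at half the most. Time passes only in rows, so rows that repeat a pose let the fingers close. It gives the time, the measured TCP pose, the force and the opening at its end, in the units of the state.
- read_state(): the state, without advancing time (a new reading comes with each control period).
- capture(name): name is "side" or "top" or "wrist"; returns the picture (384x512x3 uint8, red, green, blue); there is no depth.
- get_calibration(name): a dict with "camera_matrix" (3x3 intrinsics, pixels), "world_to_cam" (4x4, takes a point from world to camera coordinates); the wrist camera has in their place "T_tool_cam" (4x4, takes a point from camera to tool coordinates, whose origin is the TCP and whose axes are the flange's). Camera axes: x right, y down, z forward; pixel columns grow to the right and rows downward; lengths in m; the calibration is good to about 2 mm. A picture is of the moment at which its call begins: read the wrist's pose just before it. get_calibration takes no time and is no camera call.
- hand_in(): hands the job in, once; it reports no verdict.
Trained networks look in the newest picture that a camera, given by its name, has taken for a name from the list of things; names that differ only in an ending like _2 or _b are one class to them, and where a whole thing is asked for, a point or a joint stands for the part that bears it (a point fixed in the world has none). Each returns a list of dicts, best first, with "score" (0 to 1); they miss things now and then, are a little off and sometimes report something else, mostly with a low value. They report only what shows in the picture. A call takes as long as a camera call.
- recognise(camera, query): "extent" ([centre column, centre row, width, height] in pixels, round what is visible of it).
The state is a dict: "time_s": time; "joint_positions": joint angles; "qvel": joint speeds; "tau": joint torques, N m; "position": TCP position; "tcp_rot": TCP orientation; "force": force on the tool from outside, world axes, zero at the start; "moment": the same for the moment, N m; "opening": opening from 0.0 (shut) to 1.0 (fully open).
Only numpy, scipy, OpenCV 4.12 (cv2) and the standard library are available. Lean on these libraries where they do the work, as an engineer would, in place of code of your own. Each camera call takes 0.05 s, during which the arm holds its last target. There are 200 camera calls.

TASK

One of the three breakers on the small panel has tripped: its lever stands about upright while the other two lean away from the robot, in the on position. Reset it: push the tripped lever slowly and without forcing it, towards the robot, fully off until it comes up against its stop, then throw it right over to on and leave it there. Do not switch the other two off and do not disturb the small things standing round the panel.

Things in the scene. Friction and masses are not known exactly. Their poses are not given: they have to be found in the camera images.
- panel: steel board 150 x 232 x 12 mm, fixed on the worktop, carrying three white breakers side by side, 72 mm from lever to lever. Origin: centre of its underside. Its +x is the ON direction of all levers (away from the robot), -x is OFF (towards the robot), y runs along the row of breakers, z is up.
- breaker_tripped: the tripped breaker, in any of the three places: white housing 116 (x) x 68 (y) x 52 mm, top 64 mm above the worktop. Origin: centre of its underside; axes as the panel's. Its catch resets only in the last 1 to 2 mm of the lever's way to OFF, so press up against the stop until the force is some 12 N; over 16 N before the lever is on damages it.
- tripped_pivot (a point): point on the hinge axis of the tripped lever, 58 mm above the worktop (6 mm below the housing's top); axes as the panel's; the lever swings about y. Pushed 40 mm from here at 10 mm/s the lever takes about 2 N; over the last 0.25 rad before the OFF stop 6 to 9 N, and more the faster it is pushed.
- lever_tripped_tip (a point): tip of the tripped lever, 60 mm from the pivot. The lever is a black paddle, 8 mm thick and 18 mm wide, with a crossbar of 11 mm diameter and 24 mm length at its end; upright it stands 54 mm above the housing's top.
- lever_tripped (a joint): angle of the tripped lever, rad: 0 upright, + leans towards ON, - towards OFF. It starts between -0.12 and 0.03 and stays where it is left. ON is at its stop at 0.6; while tripped it is blocked somewhere between 0.1 and 0.4 on the way there. The OFF stop lies somewhere between -0.42 and -0.70, differs from time to time, gives a little under load and must be felt.
- lever_left (a joint): angle of one of the other two levers, of the same kind and in any of the three places; it starts at ON, 0.57 to 0.60, and must stay above 0.45.
- lever_right (a joint): the same for the third lever.
- left_pivot (a point): point on the hinge axis of lever_left, 58 mm above the worktop.
- right_pivot (a point): point on the hinge axis of lever_right, 58 mm above the worktop.
- match_box: match box 36 x 53 x 15 mm lying on the worktop beside the panel's left (+y) end; origin at the centre of its underside.
- cork: wine cork, diameter 23 mm, 44 mm high, standing on the worktop beside the panel's right (-y) end; origin at the centre of its underside.
- shot_glass: shot glass, diameter 48 mm, 61 mm high, standing behind the panel; origin at the centre of its underside.

How it is judged:
By the outcome, as a careful person would: the job done as asked, in the order asked, and still so for the second after the job is handed in, with the robot touching nothing.
It also fails if it takes over 48 s, if anything falls off the work surface, if the arm or the gripper's body presses on something with over 40 N, if the wrist force passes 120 N, or if a joint passes its speed limit or range.

## Working session

There is one attempt and no reset: what is moved stays moved. The work goes in short steps, Python scripts to look and compute and a shell command to move; the robot and the scene stay as the last step left them, time stands still between calls to the robot, and variables do not carry over. Pictures are saved under pics/ and viewed, on a budget of 10 in all, crops included, one or two more only if the job needs it, and the job is handed in when it is done.

```bash
mkdir -p pics
cat > h.py <<'E'
from rig import *
import numpy as np, cv2
def pix2world(name,uv,z):
    c=get_calibration(name);K=np.array(c["camera_matrix"]);T=np.array(c["world_to_cam"])
    R,t=T[:3,:3],T[:3,3];o=-R.T@t;d=R.T@np.linalg.solve(K,[uv[0],uv[1],1.])
    return o+d*(z-o[2])/d[2]
def proj(name,p):
    c=get_calibration(name);K=np.array(c["camera_matrix"]);T=np.array(c["world_to_cam"])
    q=K@(T[:3,:3]@np.array(p)+T[:3,3]);return q[:2]/q[2]
E
python3 - <<'E'
from h import *
s=read_state();print(s["time_s"],s["position"],np.round(s["tcp_rot"],3).tolist(),s["opening"],s["force"])
a=capture("top");b=capture("side")
cv2.imwrite("pics/top.png",a[:,:,::-1]);cv2.imwrite("pics/side.png",b[:,:,::-1])
for n in ["top","side"]:
    c=get_calibration(n);print(n,np.round(c["camera_matrix"],1).tolist(),np.round(c["world_to_cam"],3).tolist())
    for q in ["panel","breaker_tripped","lever_tripped","lever_tripped_tip","lever_left","lever_right","match_box","cork","shot_glass"]:
        print(n,q,[(round(r["score"],2),np.round(r["extent"]).tolist()) for r in recognise(n,q)[:3]])
print(read_state()["time_s"])
E
```

```text
0.0 [0.16322767 0.60259769 0.23257878] [[-0.965, 0.262, -0.001], [0.262, 0.965, -0.002], [0.0, -0.002, -1.0]] 1.0020337472244174 [0.04780738 0.20152282 0.58852311]
top [[357.4, 0.0, 254.4], [0.0, 357.4, 187.1], [0.0, 0.0, 1.0]] [[0.115, -0.993, 0.002, -0.005], [-0.972, -0.113, -0.208, 0.523], [0.207, 0.022, -0.978, 0.869], [0.0, 0.0, 0.0, 1.0]]
top panel [(0.9, [250.0, 215.0, 100.0, 78.0])]
top breaker_tripped [(0.63, [222.0, 201.0, 38.0, 50.0]), (0.34, [249.0, 214.0, 94.0, 76.0]), (0.25, [219.0, 199.0, 10.0, 9.0])]
top lever_tripped [(0.51, [220.0, 199.0, 10.0, 8.0])]
top lever_tripped_tip [(0.64, [267.0, 165.0, 21.0, 22.0])]
top lever_left [(0.71, [251.0, 202.0, 8.0, 23.0])]
top lever_right [(0.48, [282.0, 213.0, 15.0, 18.0])]
top match_box [(0.69, [198.0, 180.0, 20.0, 17.0])]
top cork [(0.52, [199.0, 183.0, 24.0, 18.0]), (0.46, [299.0, 232.0, 6.0, 9.0])]
top shot_glass [(0.79, [269.0, 166.0, 22.0, 18.0]), (0.47, [221.0, 197.0, 11.0, 9.0])]
side [[424.5, 0.0, 254.7], [0.0, 424.5, 203.4], [0.0, 0.0, 1.0]] [[0.998, -0.056, -0.004, -0.496], [-0.036, -0.585, -0.811, 0.132], [0.043, 0.809, -0.586, 0.839], [0.0, 0.0, 0.0, 1.0]]
side panel [(0.96, [231.0, 246.0, 88.0, 76.0])]
side breaker_tripped [(0.65, [241.0, 196.0, 56.0, 43.0]), (0.21, [301.0, 238.0, 25.0, 32.0])]
side lever_tripped [(0.24, [244.0, 208.0, 18.0, 22.0])]
side lever_tripped_tip [(0.56, [240.0, 186.0, 9.0, 20.0])]
side lever_left [(0.66, [243.0, 210.0, 18.0, 20.0]), (0.38, [215.0, 282.0, 15.0, 23.0])]
side lever_right [(0.7, [235.0, 231.0, 21.0, 27.0])]
side match_box []
side cork [(0.58, [216.0, 282.0, 15.0, 25.0])]
side shot_glass [(0.75, [300.0, 237.0, 27.0, 32.0])]
1.0
```

Run:
```python
from h import *
a=cv2.imread("pics/top.png")[140:270,170:330];b=cv2.imread("pics/side.png")[150:310,160:340]
a=cv2.resize(a,None,fx=4.9,fy=4.9,interpolation=cv2.INTER_CUBIC)[:, :784];b=cv2.resize(b,None,fx=3.7,fy=3.7,interpolation=cv2.INTER_CUBIC)
cv2.imwrite("pics/tc.png",cv2.resize(a,None,fx=.9,fy=.9));cv2.imwrite("pics/sc.png",b)
```

```text
(no output)
```

View pics/tc.png

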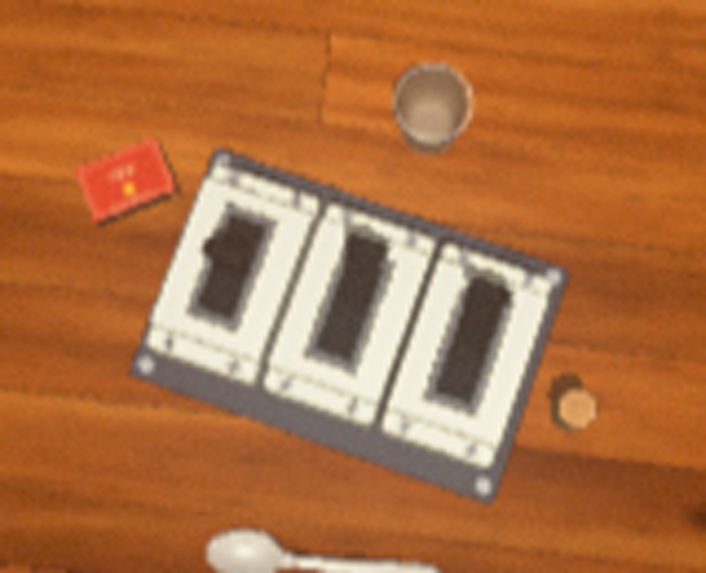

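View pics/sc.png

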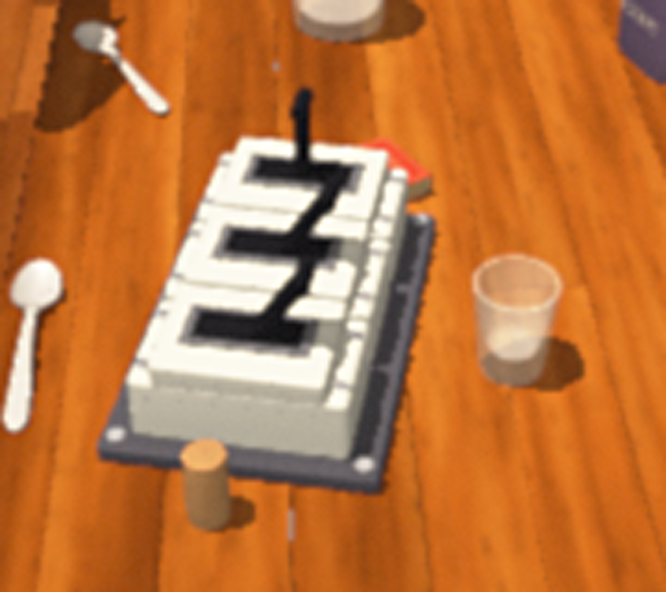

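```bash
cat > fit.py <<'E'
from h import *
from scipy.optimize import least_squares
T=lambda u,v:(170+u/4.41,140+v/4.41)
S=lambda u,v:(160+u/3.7,150+v/3.7)
obs=[("top",T(218,150),(75,116,12)),("top",T(568,270),(75,-116,12)),("top",T(490,500),(-75,-116,12)),("top",T(135,375),(-75,116,12)),
("side",S(102,450),(-75,-116,12)),("side",S(383,485),(75,-116,12)),("side",S(435,217),(75,116,12))]
def W(p,l):
    c,s=np.cos(p[2]),np.sin(p[2]);return np.array([p[0]+c*l[0]-s*l[1],p[1]+s*l[0]+c*l[1],l[2]])
def f(p):return np.concatenate([proj(n,W(p,np.array(l)/1e3))-uv for n,uv,l in obs])
r=least_squares(f,[.5,0,-.3],loss="soft_l1");print(r.x,np.degrees(r.x[2]));print(np.round(f(r.x).reshape(-1,2),1).tolist())
def ray(n,uv):
    a,b=pix2world(n,uv,0),pix2world(n,uv,.2);return a,b-a
def tri(u1,u2):
    a,d=ray("top",u1);b,e=ray("side",u2);s=np.linalg.lstsq(np.c_[d,-e],b-a,rcond=None)[0];p,q=a+d*s[0],b+e*s[1];return (p+q)/2,np.linalg.norm(p-q)
p=r.x;c,s=np.cos(p[2]),np.sin(p[2])
for u1,u2 in [((218.5,195.5),(242.5,175.5))]:
    w,g=tri(u1,u2);d=w[:2]-p[:2];print(w,g,"local",c*d[0]+s*d[1],-s*d[0]+c*d[1])
for k in (72,0,-72):
  for th in (0,.58): l=np.array([60*np.sin(th),k,58+60*np.cos(th)])/1e3; w=W(p,l); print(k,th,w,proj("top",w),proj("side",w))
E
python3 fit.py
```

```text
[ 0.46041926  0.05903135 -0.21469513] -12.301125025422401
[[-0.3, -1.3], [1.4, -1.3], [1.9, 0.2], [-0.9, -0.3], [-1.5, 0.2], [-0.3, -0.5], [-0.1, -0.6]]
[0.47822484 0.13715479 0.115618  ] 0.001673445824230222 local 0.0007526228776448506 0.08012331043185357
72 0 [0.47575883 0.12937833 0.118     ] [221.49480665 196.34087006] [241.04375112 176.63391885]
72 0.58 [0.50788535 0.12237295 0.10818776] [226.46481441 184.52262866] [256.45596813 181.82919111]
0 0 [0.46041926 0.05903135 0.118     ] [249.95502478 205.99496225] [234.34807835 195.91115968]
0 0.58 [0.49254578 0.05202597 0.10818776] [254.42301341 193.93310186] [250.83005371 201.42956081]
-72 0 [ 0.44507969 -0.01131563  0.118     ] [278.73192609 215.75647766] [226.66342087 218.03574645]
-72 0.58 [ 0.47720621 -0.01832101  0.10818776] [282.68649539 203.44633052] [244.37471594 223.91959487]
```

```bash
P='{"dx":-425,"dy":-376,"dz":0,"turn":1.52,"gripper":45}'; python3 -c "
from rig import *;import numpy as np;print(np.round(get_calibration('wrist')['T_tool_cam'],3).tolist(),np.round(get_calibration('wrist')['camera_matrix'],0).tolist())"
python3 -m inch '[{"dx":-425,"dy":-376,"turn":1.52,"gripper":45},{"dx":-425,"dy":-376,"turn":1.52,"gripper":45},{"dx":-425,"dy":-376,"turn":1.52,"gripper":45},{"dx":-425,"dy":-376,"turn":1.52,"gripper":45},{"dx":-425,"dy":-376,"turn":1.52,"gripper":45},{"dx":-425,"dy":-376,"turn":1.52,"gripper":45},{"dx":-425,"dy":-376,"turn":1.52,"gripper":45},{"dx":-425,"dy":-376,"turn":1.52,"gripper":45},{"dx":-425,"dy":-376,"turn":1.52,"gripper":45},{"dx":-425,"dy":-376,"turn":1.52,"gripper":45},{"dx":-425,"dy":-376,"turn":1.52,"gripper":45},{"dx":-425,"dy":-376,"turn":1.52,"gripper":45}]'
python3 - <<'E'
from h import *
s=read_state();print(s["time_s"],s["position"],np.round(s["tcp_rot"],3).tolist(),s["opening"],s["force"])
cv2.imwrite("pics/w1.png",capture("wrist")[:,:,::-1])
for q in ["lever_tripped_tip","lever_tripped","breaker_tripped","panel","lever_left","lever_right"]:
  print(q,[(round(r["score"],2),np.round(r["extent"]).tolist()) for r in recognise("wrist",q)[:3]])
E
```

```text
[[-0.0, -0.966, -0.257, 0.071], [1.0, -0.0, 0.001, -0.001], [-0.001, -0.257, 0.966, -0.15], [0.0, 0.0, 0.0, 1.0]] [[338.0, 0.0, 253.0], [0.0, 338.0, 186.0], [0.0, 0.0, 1.0]]
1.0 [0.16354165 0.60319351 0.23355382] [[-0.965, 0.262, -0.0], [0.262, 0.965, -0.0], [-0.0, -0.0, -1.0]] 1.0005379593760635 [ 0.20972881 -0.68823626 -0.35619105]
lever_tripped_tip []
lever_tripped []
breaker_tripped []
panel []
lever_left []
lever_right []invalid input
```

View pics/w1.png

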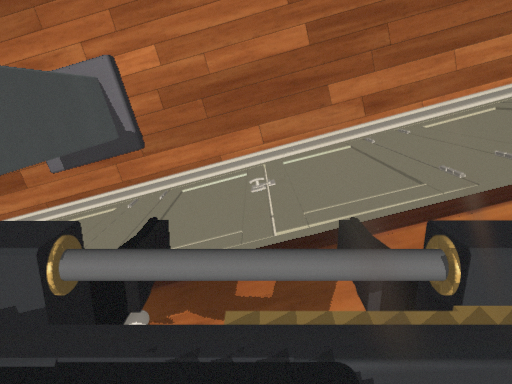

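```bash
python3 -m inch '[{"gripper":45,"dx":-425,"dy":-376,"dz":0,"turn":1.5},{"gripper":45,"dx":-425,"dy":-376,"dz":0,"turn":1.5},{"gripper":45,"dx":-425,"dy":-376,"dz":0,"turn":1.5},{"gripper":45,"dx":-425,"dy":-376,"dz":0,"turn":1.5},{"gripper":45,"dx":-425,"dy":-376,"dz":0,"turn":1.5},{"gripper":45,"dx":-425,"dy":-376,"dz":0,"turn":1.5},{"gripper":45,"dx":-425,"dy":-376,"dz":0,"turn":1.5},{"gripper":45,"dx":-425,"dy":-376,"dz":0,"turn":1.5},{"gripper":45,"dx":-425,"dy":-376,"dz":0,"turn":1.5},{"gripper":45,"dx":-425,"dy":-376,"dz":0,"turn":1.5},{"gripper":45,"dx":-425,"dy":-376,"dz":0,"turn":1.5},{"gripper":45,"dx":-425,"dy":-376,"dz":0,"turn":1.5}]'
cat > look.py <<'E'
import sys
from h import *
s=read_state();print(s["time_s"],s["position"],np.round(s["tcp_rot"],3).tolist(),s["opening"],s["force"])
np.savez("pics/"+sys.argv[1],p=s["position"],R=s["tcp_rot"])
cv2.imwrite("pics/"+sys.argv[1]+".png",capture("wrist")[:,:,::-1])
for q in ["lever_tripped_tip","lever_tripped","breaker_tripped","panel","lever_left","lever_right"]:
  print(q,[(round(r["score"],2),np.round(r["extent"]).tolist()) for r in recognise("wrist",q)[:3]])
E
python3 look.py w2
```

```text
time_s: 2.55
position: [0.4787, 0.1253, 0.234]
tcp_rot: [[0.197, 0.98, 0.004], [0.98, -0.197, -0.001], [-0.0, 0.004, -1.0]]
force: [-1.1, 0.4, 0.3]
opening: 0.447
2.55 [0.47871066 0.12534199 0.23403708] [[0.197, 0.98, 0.004], [0.98, -0.197, -0.001], [-0.0, 0.004, -1.0]] 0.4469005845834874 [-1.0926582   0.3529037   0.32028282]
lever_tripped_tip [(0.92, [250.0, 176.0, 14.0, 38.0])]
lever_tripped [(0.59, [247.0, 174.0, 10.0, 37.0])]
breaker_tripped [(0.95, [248.0, 164.0, 115.0, 76.0])]
panel [(0.95, [250.0, 208.0, 132.0, 189.0]), (0.69, [258.0, 301.0, 32.0, 20.0]), (0.59, [248.0, 165.0, 116.0, 76.0])]
lever_left [(0.65, [264.0, 239.0, 44.0, 19.0]), (0.62, [261.0, 301.0, 42.0, 20.0])]
lever_right [(0.72, [259.0, 302.0, 40.0, 22.0])]
```

View pics/w2.png

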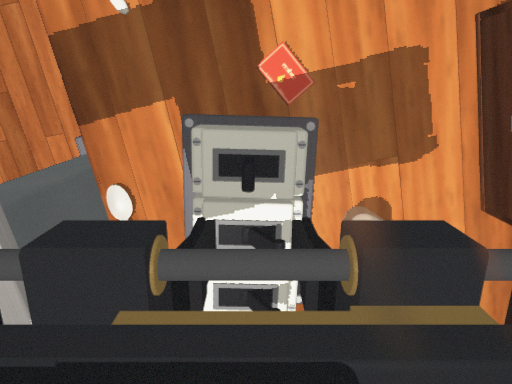

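```bash
cat > wr.py <<'E'
from h import *
def wray(f,uv,z):
    d=np.load("pics/"+f+".npz");c=get_calibration("wrist");K=np.array(c["camera_matrix"]);T=np.array(c["T_tool_cam"])
    o=d["p"]+d["R"]@T[:3,3];r=d["R"]@T[:3,:3]@np.linalg.solve(K,[uv[0],uv[1],1.]);w=o+r*(z-o[2])/r[2]
    return w,1e3*d["R"].T@(w-d["p"])
if __name__=="__main__":
    for n,uv,z in [("panel TL",(184,115),.012),("panel TR",(318,118),.012),("housing L",(192,165),.064),("housing R",(307,165),.064),("win L",(213,165),.064),("win R",(285,165),.064),("win top",(249,149),.064),("win bot",(249,180),.064),("tip",(248,183),.118),("tip bot end",(248,191),.118),("tip top",(248,177),.118)]:
        w,t=wray("w2",uv,z);print(n,np.round(w,4),"tool mm",np.round(t,1))
E
python3 wr.py
python3 - <<'E'
import cv2
a=cv2.imread("pics/w2.png")[100:225,170:330];cv2.imwrite("pics/w2c.png",cv2.resize(a,None,fx=4.7,fy=4.7,interpolation=cv2.INTER_CUBIC))
E
```

```text
panel TL [0.4149 0.1894 0.012 ] tool mm [ 50.3 -76.  221.7]
panel TR [0.5561 0.1577 0.012 ] tool mm [ 47.1  68.7 222.3]
housing L [0.4214 0.1428 0.064 ] tool mm [  5.8 -60.3 169.8]
housing R [0.5301 0.1209 0.064 ] tool mm [  5.8  50.6 170.2]
win L [0.4412 0.1388 0.064 ] tool mm [  5.8 -40.1 169.9]
win R [0.5093 0.1251 0.064 ] tool mm [  5.8  29.4 170.1]
win top [0.4783 0.1471 0.064 ] tool mm [ 21.3  -5.3 170. ]
win bot [0.4722 0.1173 0.064 ] tool mm [ -9.1  -5.4 170. ]
tip [0.4742 0.128  0.118 ] tool mm [  1.7  -5.4 116. ]
tip bot end [0.4728 0.1214 0.118 ] tool mm [ -5.   -5.5 116. ]
tip top [0.4752 0.1329 0.118 ] tool mm [  6.8  -5.4 116. ]
```

View pics/w2c.png

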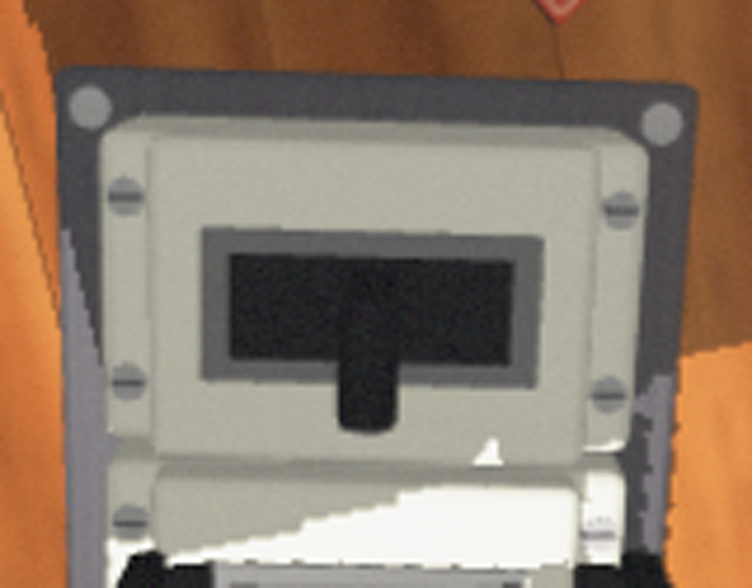

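```bash
python3 -m inch '[{"gripper":45,"dx":6,"dy":-5.5,"dz":20,"turn":0.027},{"gripper":45,"dx":6,"dy":-5.5,"dz":60,"turn":0.027},{"gripper":45,"dx":6,"dy":-5.5,"dz":80,"turn":0.027},{"gripper":45,"dx":6,"dy":-5.5,"dz":90,"turn":0.027},{"gripper":45,"dx":6,"dy":-5.5,"dz":100,"turn":0.027},{"gripper":45,"dx":6,"dy":-5.5,"dz":110,"turn":0.027},{"gripper":45,"dx":6,"dy":-5.5,"dz":120,"turn":0.027},{"gripper":45,"dx":6,"dy":-5.5,"dz":129,"turn":0.027},{"gripper":45,"dx":6,"dy":-5.5,"dz":129,"turn":0.027},{"gripper":45,"dx":6,"dy":-5.5,"dz":129,"turn":0.027}]'; python3 look.py w3 | head -1
python3 - <<'E'
import sys;sys.path.insert(0,".")
from h import *
a=capture("side")
cv2.imwrite("pics/s3.png",cv2.resize(a[130:280,160:340,::-1],None,fx=3,fy=3,interpolation=cv2.INTER_CUBIC))
E
```

```text
time_s: 3.9
position: [0.4712, 0.1359, 0.1045]
tcp_rot: [[0.219, 0.976, -0.0], [0.976, -0.219, 0.0], [-0.0, -0.0, -1.0]]
force: [0.6, 0.5, 0.1]
opening: 0.447
3.9 [0.47115675 0.13594956 0.10449714] [[0.219, 0.976, -0.0], [0.976, -0.219, 0.0], [-0.0, -0.0, -1.0]] 0.44707093444832585 [0.59191268 0.45870538 0.14503665]
```

View pics/s3.png

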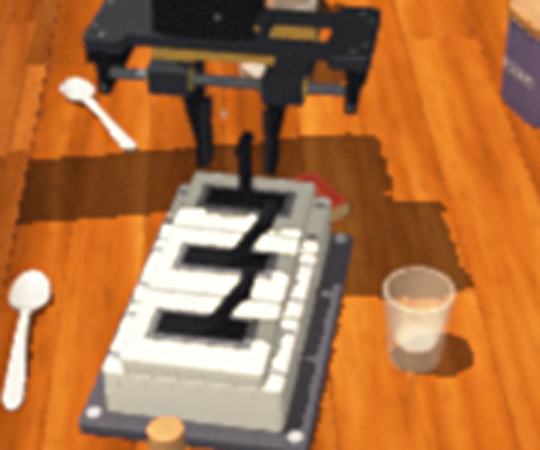

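View pics/w3.png

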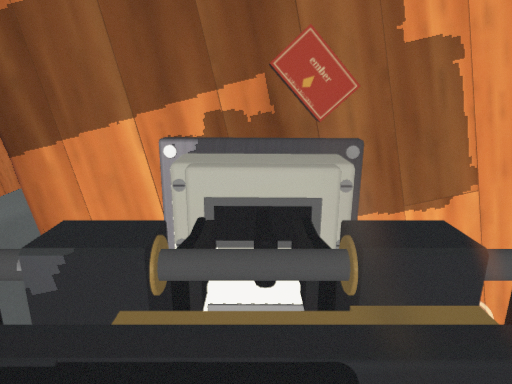

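Run:
```python
from wr import *
d=np.load("pics/w3.npz");p,R=d["p"],d["R"]
for y in (-.0195,0,.0195): 
    q=proj("side",p+R@[0,y,.011]);print(y,(q-[160,130])*3)
for n,uv,z in [("crossbar end",(264,286),.118),("crossbar L",(255,282),.118),("crossbar R",(274,282),.118),("win L",(204,215),.064),("win R",(322,215),.064),("housing L",(171,200),.058),("housing R",(353,200),.058),("screwL",(170,151),.012),("screwR",(352,152),.012)]:
    print(n,np.round(wray("w3",uv,z)[1],1))
print((proj("side",[.4746,.1322,.118])-[160,130])*3)
```

```text
-0.0195 [210.66425706 161.79479226]
0 [237.23152235 164.14913932]
0.0195 [263.95272032 166.51712764]
crossbar end [-13.4   4.  -13.5]
crossbar L [-11.3  -0.1 -13.5]
crossbar R [-11.3   8.5 -13.5]
win L [  1.3 -30.5  40.5]
win R [ 1.4 40.1 40.5]
housing L [  8.8 -51.1  46.5]
housing R [ 8.9 59.7 46.5]
screwL [ 31.6 -61.3  92.5]
screwR [30.9 70.3 92.5]
[241.36638104 137.82125635]
```

```bash
python3 -m inch '[{"gripper":45,"dx":-1,"dy":-3,"dz":0,"turn":0},{"gripper":45,"dx":-1,"dy":-6,"dz":0,"turn":0},{"gripper":45,"dx":-1,"dy":-8,"dz":0,"turn":0},{"gripper":45,"dx":-1,"dy":-9,"dz":0,"turn":0},{"gripper":45,"dx":-1,"dy":-10,"dz":0,"turn":0},{"gripper":45,"dx":-1,"dy":-11,"dz":0,"turn":0},{"gripper":45,"dx":-1,"dy":-12,"dz":0,"turn":0},{"gripper":45,"dx":-1,"dy":-13,"dz":0,"turn":0},{"gripper":45,"dx":-1,"dy":-14,"dz":0,"turn":0},{"gripper":45,"dx":-1,"dy":-15,"dz":0,"turn":0}]'
```

```text
time_s: 5.3
position: [0.4568, 0.1383, 0.1047]
tcp_rot: [[0.219, 0.976, 0.001], [0.976, -0.219, -0.0], [0.0, 0.001, -1.0]]
force: [1.9, -0.1, 0.7]
opening: 0.452
```

```bash
python3 -m inch '[{"gripper":45,"dx":0,"dy":-1,"dz":0,"turn":0},{"gripper":45,"dx":0,"dy":-2,"dz":0,"turn":0},{"gripper":45,"dx":0,"dy":-3,"dz":0,"turn":0},{"gripper":45,"dx":0,"dy":-4,"dz":0,"turn":0},{"gripper":45,"dx":0,"dy":-5,"dz":0,"turn":0}]';python3 -m inch '[{"gripper":45,"dx":0,"dy":-0.8,"dz":0,"turn":0},{"gripper":45,"dx":0,"dy":-1.6,"dz":0,"turn":0},{"gripper":45,"dx":0,"dy":-2.4,"dz":0,"turn":0},{"gripper":45,"dx":0,"dy":-3.2,"dz":0,"turn":0}]'
```

```text
time_s: 5.8
position: [0.452, 0.1394, 0.1046]
tcp_rot: [[0.219, 0.976, 0.002], [0.976, -0.219, -0.0], [0.0, 0.002, -1.0]]
force: [4.2, -1.4, -2.5]
opening: 0.454
time_s: 6.2
position: [0.451, 0.1398, 0.1048]
tcp_rot: [[0.219, 0.976, 0.006], [0.976, -0.219, -0.0], [0.001, 0.006, -1.0]]
force: [6.7, -3.7, -3.4]
opening: 0.449
```

```bash
python3 -m inch '[{"gripper":45,"dx":0,"dy":0,"dz":0,"turn":0},{"gripper":45,"dx":0,"dy":0,"dz":0,"turn":0}]';python3 -m inch '[{"gripper":45,"dx":0,"dy":-0.5,"dz":0,"turn":0},{"gripper":45,"dx":0,"dy":-1,"dz":0,"turn":0}]'
```

```text
time_s: 6.4
position: [0.451, 0.1398, 0.1048]
tcp_rot: [[0.219, 0.976, 0.006], [0.976, -0.219, -0.0], [0.001, 0.006, -1.0]]
force: [6.8, -2.0, -2.5]
opening: 0.448
time_s: 6.6
position: [0.4507, 0.14, 0.1049]
tcp_rot: [[0.219, 0.976, 0.007], [0.976, -0.219, -0.0], [0.001, 0.007, -1.0]]
force: [6.8, -3.8, -3.8]
opening: 0.453
```

```bash
for i in 1; do python3 -m inch '[{"gripper":45,"dx":0,"dy":-0.5,"dz":0,"turn":0},{"gripper":45,"dx":0,"dy":-1,"dz":0,"turn":0}]';done;  python3 -m inch '[{"gripper":45,"dx":0,"dy":-0.5,"dz":0,"turn":0},{"gripper":45,"dx":0,"dy":-1,"dz":0,"turn":0}]'
```

```text
time_s: 6.8
position: [0.4497, 0.1402, 0.1049]
tcp_rot: [[0.219, 0.976, 0.007], [0.976, -0.219, -0.0], [0.001, 0.007, -1.0]]
force: [6.8, -2.8, -3.0]
opening: 0.45
time_s: 7.0
position: [0.4484, 0.1405, 0.1049]
tcp_rot: [[0.219, 0.976, 0.007], [0.976, -0.219, -0.0], [0.001, 0.006, -1.0]]
force: [7.0, -2.7, -1.0]
opening: 0.449
```

```bash
python3 -m inch '[{"gripper":45,"dx":0,"dy":-0.6,"dz":0,"turn":0},{"gripper":45,"dx":0,"dy":-1.2,"dz":0,"turn":0}]' | grep -E "pos|force"; python3 -m inch '[{"gripper":45,"dx":0,"dy":-0.6,"dz":0,"turn":0},{"gripper":45,"dx":0,"dy":-1.2,"dz":0,"turn":0}]'| grep -E "pos|force"
```

```text
position: [0.4474, 0.1408, 0.105]
force: [7.2, -1.7, -2.4]
position: [0.4463, 0.1411, 0.105]
force: [7.3, -2.4, -1.9]
```

```bash
python3 -m inch '[{"gripper":45,"dx":0,"dy":-0.5,"dz":0,"turn":0},{"gripper":45,"dx":0,"dy":-1,"dz":0,"turn":0}]' | grep -E "pos|force"
```

```text
position: [0.4453, 0.1414, 0.105]
force: [6.3, -3.3, -1.9]
```

```bash
python3 -m inch '[{"gripper":45,"dx":0,"dy":-0.5,"dz":0,"turn":0},{"gripper":45,"dx":0,"dy":-1,"dz":0,"turn":0}]' | grep -E "pos|force"
```

```text
position: [0.4444, 0.1416, 0.1051]
force: [6.5, -1.1, -1.1]
```

```bash
python3 -m inch '[{"gripper":45,"dx":0,"dy":-0.5,"dz":0,"turn":0},{"gripper":45,"dx":0,"dy":-1,"dz":0,"turn":0}]' | grep -E "pos|force"
```

```text
position: [0.4435, 0.1418, 0.1051]
force: [6.3, -1.8, -2.0]
```

```bash
python3 -m inch '[{"gripper":45,"dx":0,"dy":-0.5,"dz":0,"turn":0},{"gripper":45,"dx":0,"dy":-1,"dz":0,"turn":0}]' | grep -E "pos|force"
```

```text
position: [0.4425, 0.1421, 0.1051]
force: [6.8, -2.0, -0.7]
```

```bash
python3 -m inch '[{"gripper":45,"dx":0,"dy":-0.5,"dz":0,"turn":0},{"gripper":45,"dx":0,"dy":-1,"dz":0,"turn":0}]' | grep -E "pos|force"
```

```text
position: [0.4419, 0.1423, 0.1052]
force: [7.8, -3.0, -2.2]
```

```bash
python3 -m inch '[{"gripper":45,"dx":0,"dy":-0.4,"dz":0,"turn":0},{"gripper":45,"dx":0,"dy":-0.8,"dz":0,"turn":0}]' | grep -E "pos|force"
```

```text
position: [0.4416, 0.1424, 0.1053]
force: [7.8, -2.4, -1.6]
```

```bash
python3 -c "
from rig import *
s=read_state();print(s['force'],s['position'])"
```

```text
[ 7.76916196 -2.43710872 -1.61380347] [0.44164632 0.14235642 0.10526729]
```

```bash
python3 -m inch '[{"gripper":45,"dx":0,"dy":-0.4,"dz":0,"turn":0},{"gripper":45,"dx":0,"dy":-0.8,"dz":0,"turn":0}]' | grep -E "pos|force"
```

```text
position: [0.441, 0.1426, 0.1054]
force: [8.4, -2.8, -0.0]
```

```bash
python3 -m inch '[{"gripper":45,"dx":0,"dy":-0.4,"dz":0,"turn":0},{"gripper":45,"dx":0,"dy":-0.8,"dz":0,"turn":0}]' | grep -E "pos|force"
```

```text
position: [0.44, 0.1428, 0.1055]
force: [7.7, -2.4, 0.9]
```

```bash
python3 -m inch '[{"gripper":45,"dx":0,"dy":-0.4,"dz":0,"turn":0},{"gripper":45,"dx":0,"dy":-0.8,"dz":0,"turn":0}]' | grep -E "pos|force"
```

```text
position: [0.4399, 0.1429, 0.1055]
force: [9.1, -2.7, -0.6]
```

```bash
python3 -m inch '[{"gripper":45,"dx":0,"dy":-0.4,"dz":0,"turn":0},{"gripper":45,"dx":0,"dy":-0.8,"dz":0,"turn":0}]' | grep -E "pos|force"
```

```text
position: [0.4399, 0.1429, 0.1055]
force: [9.7, -4.2, -1.7]
```

```bash
python3 -m inch '[{"gripper":45,"dx":0,"dy":-0.3,"dz":0,"turn":0},{"gripper":45,"dx":0,"dy":-0.6,"dz":0,"turn":0}]' | grep -E "pos|force"
```

```text
position: [0.4398, 0.143, 0.1056]
force: [9.7, -4.4, -1.3]
```

```bash
python3 -m inch '[{"gripper":45,"dx":0,"dy":-0.2,"dz":0,"turn":0},{"gripper":45,"dx":0,"dy":-0.4,"dz":0,"turn":0}]' | grep -E "pos|force"
```

```text
position: [0.4397, 0.143, 0.1057]
force: [10.8, -5.0, -1.8]
```

```bash
python3 -m inch '[{"gripper":45,"dx":0,"dy":-0.3,"dz":0,"turn":0},{"gripper":45,"dx":0,"dy":-0.4,"dz":0,"turn":0},{"gripper":45,"dx":0,"dy":-0.4,"dz":0,"turn":0}]' | grep -E "time|pos|force"
```

```text
time_s: 10.1
position: [0.4397, 0.1431, 0.1058]
force: [11.5, -3.8, -1.2]
```

```bash
python3 -m inch '[{"gripper":45,"dx":0,"dy":-0.2,"dz":0,"turn":0},{"gripper":45,"dx":0,"dy":-0.2,"dz":0,"turn":0}]' | grep -E "pos|force"
```

```text
position: [0.4396, 0.1431, 0.1057]
force: [11.1, -3.9, -2.4]
```

```bash
python3 -m inch '[{"gripper":45,"dx":0,"dy":-0.3,"dz":0,"turn":0},{"gripper":45,"dx":0,"dy":-0.3,"dz":0,"turn":0}]' | grep -E "pos|force"
```

```text
position: [0.4396, 0.1431, 0.1058]
force: [11.6, -4.1, -2.4]
```

```bash
python3 -m inch '[{"gripper":45,"dx":0,"dy":1,"dz":0,"turn":0},{"gripper":45,"dx":0,"dy":3,"dz":0,"turn":0},{"gripper":45,"dx":0,"dy":6,"dz":0,"turn":0},{"gripper":45,"dx":0,"dy":10,"dz":0,"turn":0},{"gripper":45,"dx":0,"dy":14,"dz":0,"turn":0},{"gripper":45,"dx":0,"dy":18,"dz":0,"turn":0},{"gripper":45,"dx":0,"dy":20,"dz":0,"turn":0},{"gripper":45,"dx":0,"dy":21,"dz":0,"turn":0},{"gripper":45,"dx":0,"dy":22,"dz":0,"turn":0},{"gripper":45,"dx":0,"dy":23,"dz":0,"turn":0},{"gripper":45,"dx":0,"dy":24,"dz":0,"turn":0},{"gripper":45,"dx":0,"dy":25,"dz":0,"turn":0}]'
```

```text
time_s: 11.7
position: [0.4567, 0.1382, 0.1045]
tcp_rot: [[0.219, 0.976, -0.0], [0.976, -0.219, 0.0], [-0.0, -0.0, -1.0]]
force: [0.1, -0.5, 0.0]
opening: 0.452
```

```bash
python3 -m inch '[{"gripper":45,"dx":0,"dy":1.5,"dz":0,"turn":0},{"gripper":45,"dx":0,"dy":3,"dz":0,"turn":0},{"gripper":45,"dx":0,"dy":4.5,"dz":0,"turn":0},{"gripper":45,"dx":0,"dy":6,"dz":0,"turn":0},{"gripper":45,"dx":0,"dy":7.5,"dz":0,"turn":0},{"gripper":45,"dx":0,"dy":9,"dz":0,"turn":0},{"gripper":45,"dx":0,"dy":10.5,"dz":0,"turn":0},{"gripper":45,"dx":0,"dy":12,"dz":0,"turn":0},{"gripper":45,"dx":0,"dy":13.5,"dz":0,"turn":0},{"gripper":45,"dx":0,"dy":15,"dz":0,"turn":0}]'|grep -E "pos|force"
```

```text
position: [0.4706, 0.1349, 0.1044]
force: [-3.3, 0.8, 2.4]
```

```bash
python3 -m inch '[{"gripper":45,"dx":0,"dy":1.5,"dz":0,"turn":0},{"gripper":45,"dx":0,"dy":3,"dz":0,"turn":0},{"gripper":45,"dx":0,"dy":4.5,"dz":0,"turn":0},{"gripper":45,"dx":0,"dy":6,"dz":0,"turn":0},{"gripper":45,"dx":0,"dy":7.5,"dz":0,"turn":0},{"gripper":45,"dx":0,"dy":9,"dz":0,"turn":0},{"gripper":45,"dx":0,"dy":10.5,"dz":0,"turn":0},{"gripper":45,"dx":0,"dy":12,"dz":0,"turn":0}]'|grep -E "pos|force"
```

```text
position: [0.4833, 0.1323, 0.1046]
force: [-1.0, -0.1, 1.5]
```

```bash
python3 -m inch '[{"gripper":45,"dx":0,"dy":1.5,"dz":0,"turn":0},{"gripper":45,"dx":0,"dy":3,"dz":0,"turn":0},{"gripper":45,"dx":0,"dy":4.5,"dz":0,"turn":0},{"gripper":45,"dx":0,"dy":6,"dz":0,"turn":0},{"gripper":45,"dx":0,"dy":7.5,"dz":0,"turn":0},{"gripper":45,"dx":0,"dy":9,"dz":0,"turn":0},{"gripper":45,"dx":0,"dy":10.5,"dz":0,"turn":0},{"gripper":45,"dx":0,"dy":12,"dz":0,"turn":0}]'|grep -E "pos|force"
```

```text
position: [0.4947, 0.1297, 0.1045]
force: [-2.3, 0.6, 1.5]
```

```bash
python3 -m inch '[{"gripper":45,"dx":0,"dy":1,"dz":0,"turn":0},{"gripper":45,"dx":0,"dy":2,"dz":0,"turn":0},{"gripper":45,"dx":0,"dy":3,"dz":0,"turn":0},{"gripper":45,"dx":0,"dy":4,"dz":0,"turn":0}]'|grep -E "pos|force"
```

```text
position: [0.4985, 0.1288, 0.1045]
force: [-2.8, 0.9, 0.2]
```

```bash
python3 -m inch '[{"gripper":45,"dx":0,"dy":1,"dz":0,"turn":0},{"gripper":45,"dx":0,"dy":2,"dz":0,"turn":0},{"gripper":45,"dx":0,"dy":3,"dz":0,"turn":0},{"gripper":45,"dx":0,"dy":4,"dz":0,"turn":0}]'|grep -E "pos|force"
```

```text
position: [0.5024, 0.1279, 0.1044]
force: [-2.4, 0.7, -0.8]
```

```bash
python3 -m inch '[{"gripper":45,"dx":0,"dy":1,"dz":0,"turn":0},{"gripper":45,"dx":0,"dy":2,"dz":0,"turn":0},{"gripper":45,"dx":0,"dy":3,"dz":0,"turn":0}]'|grep -E "pos|force"
```

```text
position: [0.5056, 0.1272, 0.1045]
force: [-2.0, 0.3, -0.4]
```

```bash
python3 -m inch '[{"gripper":45,"dx":0,"dy":1,"dz":0,"turn":0},{"gripper":45,"dx":0,"dy":2,"dz":0,"turn":0},{"gripper":45,"dx":0,"dy":3,"dz":0,"turn":0}]'|grep -E "time|pos|force"
```

```text
time_s: 15.7
position: [0.5086, 0.1266, 0.1046]
force: [-2.4, -0.1, -0.5]
```

```bash
python3 -m inch '[{"gripper":45,"dx":0,"dy":1,"dz":0,"turn":0},{"gripper":45,"dx":0,"dy":2,"dz":0,"turn":0},{"gripper":45,"dx":0,"dy":3,"dz":0,"turn":0}]'|grep -E "time|pos|force"
```

```text
time_s: 16.0
position: [0.5115, 0.126, 0.1046]
force: [-1.5, 0.8, -0.0]
```

```bash
python3 -m inch '[{"gripper":45,"dx":0,"dy":0.8,"dz":0,"turn":0},{"gripper":45,"dx":0,"dy":1.6,"dz":0,"turn":0},{"gripper":45,"dx":0,"dy":2.4,"dz":0,"turn":0}]'|grep -E "time|pos|force"
```

```text
time_s: 16.3
position: [0.5139, 0.1254, 0.1046]
force: [-3.4, -0.5, -1.0]
```

```bash
python3 -m inch '[{"gripper":45,"dx":0,"dy":0.6,"dz":0,"turn":0},{"gripper":45,"dx":0,"dy":1.2,"dz":0,"turn":0}]'|grep -E "time|pos|force"
```

```text
time_s: 16.5
position: [0.5145, 0.1252, 0.1045]
force: [-3.0, 1.4, 0.4]
```

```bash
python3 -m inch '[{"gripper":45,"dx":0,"dy":0.5,"dz":0,"turn":0},{"gripper":45,"dx":0,"dy":1,"dz":0,"turn":0}]'|grep -E "time|pos|force"
```

```text
time_s: 16.7
position: [0.5146, 0.1252, 0.1044]
force: [-5.2, 1.5, 1.0]
```

```bash
python3 -m inch '[{"gripper":45,"dx":0,"dy":0.5,"dz":0,"turn":0},{"gripper":45,"dx":0,"dy":0.8,"dz":0,"turn":0},{"gripper":45,"dx":0,"dy":-3,"dz":0,"turn":0},{"gripper":45,"dx":0,"dy":-8,"dz":0,"turn":0},{"gripper":45,"dx":0,"dy":-9,"dz":0,"turn":0},{"gripper":45,"dx":0,"dy":-9,"dz":-10,"turn":0},{"gripper":45,"dx":0,"dy":-9,"dz":-25,"turn":0},{"gripper":45,"dx":0,"dy":-9,"dz":-60,"turn":0},{"gripper":45,"dx":0,"dy":-9,"dz":-100,"turn":0},{"gripper":45,"dx":0,"dy":-40,"dz":-135,"turn":0},{"gripper":45,"dx":0,"dy":-40,"dz":-135,"turn":0},{"gripper":45,"dx":0,"dy":-40,"dz":-135,"turn":0}]'|grep -E "time|pos|force"; python3 look.py w4
python3 - <<'E'
import sys;sys.path.insert(0,".")
from h import *
a=capture("side");w=cv2.imread("pics/w4.png")[60:230,130:370]
a=cv2.resize(a[130:320,160:340,::-1],(540,570));w=cv2.resize(w,(240,170))
o=np.zeros((570,780,3),np.uint8);o[:,:540]=a;o[:170,540:]=w
cv2.imwrite("pics/s4.png",o)
E
```

```text
time_s: 17.9
position: [0.4775, 0.1338, 0.241]
force: [0.7, -0.9, 0.5]
17.9 [0.47751427 0.13378384 0.24103577] [[0.219, 0.976, 0.004], [0.976, -0.219, -0.0], [0.001, 0.004, -1.0]] 0.4500721102113217 [ 0.71665682 -0.87118163  0.48256483]
lever_tripped_tip []
lever_tripped [(0.61, [268.0, 180.0, 46.0, 34.0])]
breaker_tripped [(0.77, [250.0, 168.0, 116.0, 72.0])]
panel [(0.81, [251.0, 176.0, 133.0, 109.0])]
lever_left [(0.91, [269.0, 242.0, 42.0, 16.0])]
lever_right [(0.89, [262.0, 303.0, 28.0, 15.0])]
```

View pics/s4.png

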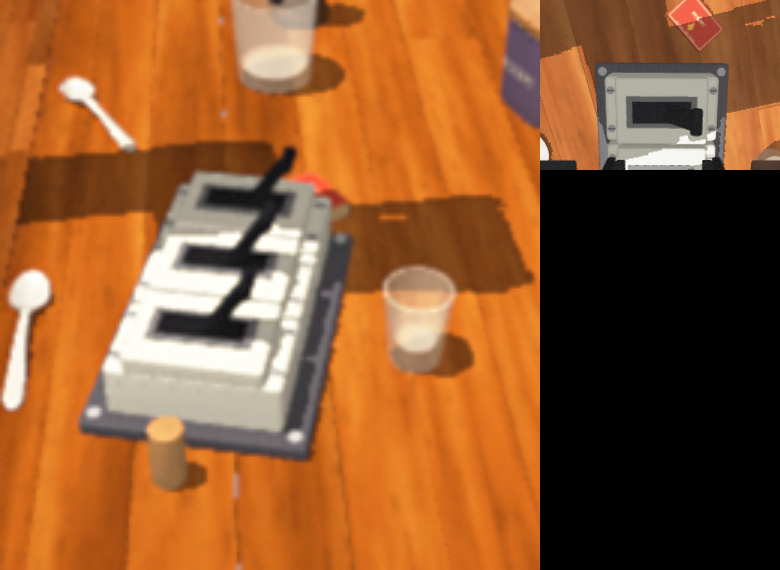

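All three levers now lean parallel to ON. The cork, glass and match box stand where they did, and the gripper is clear of everything.

```bash
python3 -c "
from rig import *
print(hand_in())"
```

```text
the job is handed in; nothing more can be done
None
```

The tripped breaker, in the left (+y) place, is reset and its lever is left at ON. I handed the job in at about 18 s on the robot's clock.

- **OFF:** I straddled the lever with half-open jaws and pushed it slowly towards the robot. The stiff zone took about 7–8 N. The stop was at roughly -0.54 rad, and I pressed there until the force read about 12 N (highest reading 12.5 N). Forces were read only at the end of each move, so a brief higher peak in between would not have shown.
- **ON:** I then pushed the lever over at about 2–3 N. It passed the 0.1–0.4 rad range where a tripped lever blocks, so the catch had reset. It came up against its stop at about 0.6 rad, where the last reading was 5.4 N before a final push of less than 1 mm, and then I backed off and lifted clear.

**Last checks:** In the side picture all three levers lean parallel in the ON direction. The match box, cork and shot glass look undisturbed, and the tool force is about zero. One check failed: the network no longer found the tripped lever's tip in the last wrist picture, though it did find the lever itself, leaning to ON.

The first move command was refused ("invalid input") because its rows left out a value. Nothing moved, and I sent it again with every value given.

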